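# Wind the tile press down one turn

### The arm

A 7-joint arm with a two-finger parallel gripper is mounted at the origin on a cart in front of the work surface, level with it; the furniture and walls round the work are solid. World frame = base frame: x ahead of the robot, y to its left, z up, the work surface at z = 0. Lengths are in mm, angles in rad, forces in N, time in s.
With the tool pointing down it reaches from about 425 to 925 mm from the base axis. Payload 6.8 kg.
Tool frame: the origin (TCP) lies midway between the tips of the shut fingers; the grasp point (between the pads) lies 19 mm behind it; y points along the fingers, x is the direction in which the jaws open and shut, and the axes are right-handed (so a half turn about y gives the same grasp; the last joint's range is limited). The gripper opens to 88 mm and grips with 3 to 60 N. Pads are 20 mm wide; open, the fingers measure 115 mm over their backs; the gripper's body (75 mm by 178 mm) begins 61 mm behind the grasp point.
Start: joints at [1.109, 0.477, 0.022, 1.555, -0.011, 1.109, -0.083], TCP at [233.874, -633.207, 222.664] pointing down, gripper open.
Joint ranges: [-2.96, 2.96], [-0.34, 2.1], [-1.41, 1.46], [0.24, 2.44], [-1.37, 4.51], [0.17, 1.92], [-2.96, 2.96]. Speed limits (rad/s): [2.39, 2.39, 3.14, 3.14, 3.14, 3.14, 3.14].

### API

Orientations are given as a rotation vector (axis times angle).
In Python, from cell import r gives the robot as it stands.
- The arm moves only by the shell command python3 -m jog 'ROWS' [FORCE]. ROWS is JSON, a list of rows, each an object with "turn": the turn, a rotation vector about the world's x, y, z in rad, a list of three; "linear": the shift along the world's x, y, z in mm, a list of three; "jaw": the opening in per cent of the stroke, from 0 (shut) to 100 (fully open). A call has 1 to 10 rows; each row is the pose to reach, as a shift and turn from the pose commanded when the call began; what a row does not reach only later rows make up. A row lasts 1/10 s, in which the tool goes at most 50 mm and 8.59 degrees, less where a joint would pass 70% of its speed; a pose out of reach is approached as far as the arm can. A call with a gripper value outside its range is refused whole. The fingers move at their own pace and stop on an object; FORCE is the grip in N (left out, the last holds). Time passes only in rows, so rows that repeat a pose let the fingers close. It gives the time, the measured TCP pose, the force and the opening at its end, in the units of the state.
- r.get_obs(): the state, without advancing time (a new reading comes with each control period).
- r.read_camera(name): name is "scene" or "top"; returns the picture (480x640x3 uint8, red, green, blue); there is no depth.
- r.camera_model(name): a dict with "fx", "fy", "cx", "cy" (pixels), "distortion" ([k1, k2, p1, p2, k3] as OpenCV has them; the pictures are not rectified), "origin" and "attitude" of the camera in the world. Camera axes: x right, y down, z forward; pixel columns grow to the right and rows downward; lengths in mm; the calibration is good to about 2 mm. A picture is of the moment at which its call begins. camera_model takes no time and is no camera call.
- r.close_job(): hands the job in, once; it reports no verdict.
The state is a dict: "clock": time; "joints": joint angles; "dq": joint speeds; "effort": joint torques, N m; "eef_pos": TCP position; "eef_rot": TCP orientation; "wrist_force": force on the tool from outside, world axes, zero at the start; "wrist_torque": the same for the moment, N m; "grip_width": finger opening in mm.
Only numpy, scipy, OpenCV 4.12 (cv2) and the standard library are available. Lean on these libraries where they do the work, as an engineer would, in place of code of your own. Each camera call takes 0.05 s, during which the arm holds its last target.

### The job

Bring the pressing plate of the small tile press down over the test tile by exactly one full turn of its hand wheel: with the fingertips, gently push a spoke handle round clockwise as seen from above, until the spoke with the red ball is back where it started. Do not wind the plate down onto the tile, and leave everything else on the bench undisturbed.

Things in the scene. Friction and masses are not known exactly. Their poses are not given: they have to be found in the camera images.
- press: green screw press fixed to the bench; base 130 (x) x 150 mm (y), origin at the centre of its underside, z up. Columns at y = +-50 mm carry a green crosshead, 36 x 136 mm; a level three-spoke hand wheel turns above it, axis on the press's z axis. Below the crosshead a steel plate rides down the columns over a fixed clay tile. All but the wheel is lower than 145 mm.
- wheel_hub (a point): the centre of the hand wheel: on its vertical axis, at the mid-height of the spokes (170 mm above the bench). The hub has 21 mm radius; its top with the brass nut is 23 mm above this point.
- red_ball (a point): centre of the red ball, 85 mm from the wheel's axis, at the height of the spokes' centre lines. The wheel has no rim: three round level spokes, 12 mm thick, 120 degrees apart, each with a 26 mm ball centred at 85 mm radius; one ball is red, two black. The spokes are bare from 21 to 72 mm radius, with 20 mm or more of free height under them.
- press_wheel (a joint): angle of the hand wheel, rad, growing clockwise seen from above; starts between -0.6 and 0.6, a turn adds 6.28. At 0 the red spoke points along the press's -x. Stiff: 0.15 N m of friction (some 3 N at 60 mm radius), no spring, no stop or click; it stays where it is left. A turn lowers the plate 8 mm; at 7.5 rad it bears on the tile.
- glaze_jar_2: loose screw-lid jar with a black lid and red-brown body, 58 mm diameter, 73 mm high; origin at the centre of its underside. To be left alone.
- glaze_jar_3: loose screw-lid jar with a black lid and cream body, 58 mm diameter, 73 mm high; origin at the centre of its underside. To be left alone.
- maker_stamp: loose turned wooden stamp, 27 mm wide, 61 mm high, standing; origin at the centre of its underside. To be left alone.
- water_cup: loose white enamel cup with a blue rim, 72 mm diameter, 64 mm high; origin at the centre of its underside. To be left alone.
- rubber_rib: loose red rubber rib lying flat, 52 x 96 x 9 mm; origin at the centre of its underside. To be left alone.
- marker: loose white and blue marker pen lying flat, 17 x 135 x 16 mm, long in its y; origin at the centre of its underside. To be left alone.

How it is judged:
By the outcome, as a careful person would: the job done as asked, in the order asked, and still so for the second after the job is handed in, with the robot touching nothing.
It also fails if it takes over 61 s, if anything falls off the work surface, if the arm or the gripper's body presses on something with over 40 N, if the wrist force passes 120 N, or if a joint passes its speed limit or range.

## Working session

There is one attempt and no reset: what is moved stays moved. The work goes in short steps, Python scripts to look and compute and a shell command to move; the robot and the scene stay as the last step left them, time stands still between calls to the robot, and variables do not carry over. Pictures are saved under pics/ and viewed, and the job is handed in when it is done.

```bash
ls; mkdir -p pics
python3 - <<'E'
from cell import r
import cv2
o=r.get_obs(); print(o)
for n in("scene","top"):
    im=r.read_camera(n); cv2.imwrite(f"pics/{n}0.png",im[:,:,::-1]); print(r.camera_model(n))
E
```

```text
pics
{'clock': 0.0, 'joints': array([ 1.10891056,  0.47778273,  0.02236707,  1.55640567, -0.01151362,
        1.10930862, -0.08308319]), 'dq': array([ 0.00030639, -0.00132858, -0.0019911 , -0.0006674 , -0.00137011,
       -0.00026078, -0.00083725]), 'effort': array([ 3.69008403e-04, -5.82847095e+01,  1.53448429e+00, -2.72607726e+01,
       -5.43417572e-02,  1.69389095e-02,  1.74173206e-04]), 'eef_pos': array([ 233.62685237, -632.65628988,  221.71323542]), 'eef_rot': array([-1.35512883,  0.94588808, -0.94336272]), 'wrist_force': array([ 0.5387927 ,  0.56854961, -0.32928543]), 'wrist_torque': array([-0.01009263, -0.03856632, -0.01871193]), 'grip_width': 87.87727230301392}
{'fx': 447.76744912297806, 'fy': 447.76744912297806, 'cx': 319.2737787937408, 'cy': 236.88258267325372, 'distortion': array([-0.00272888,  0.        ,  0.        ,  0.        ,  0.        ]), 'origin': array([ 29.80428842, 262.07352317, 686.25919997]), 'attitude': array([-1.24166992,  2.20970448, -1.03746817])}
{'fx': 556.370211424041, 'fy': 556.370211424041, 'cx': 327.2380237148454, 'cy': 239.61834008412848, 'distortion': array([-0.00947936,  0.        ,  0.        ,  0.        ,  0.        ]), 'origin': array([ 497.56073299, -113.51206994, 1285.54814818]), 'attitude': array([-2.18684114,  2.1938771 , -0.06759288])}
```

View pics/scene0.png

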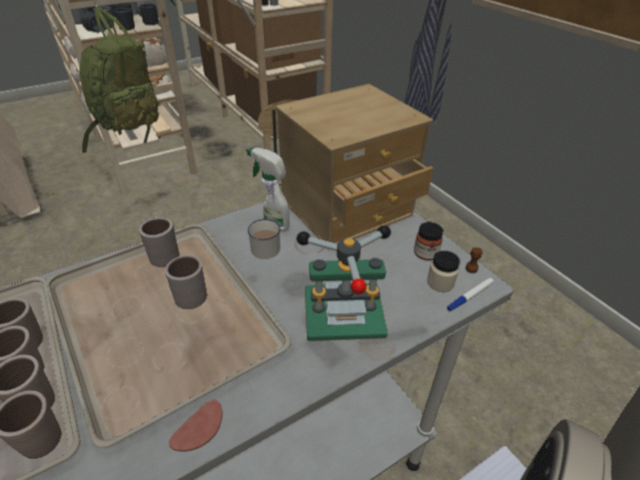

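View pics/top0.png

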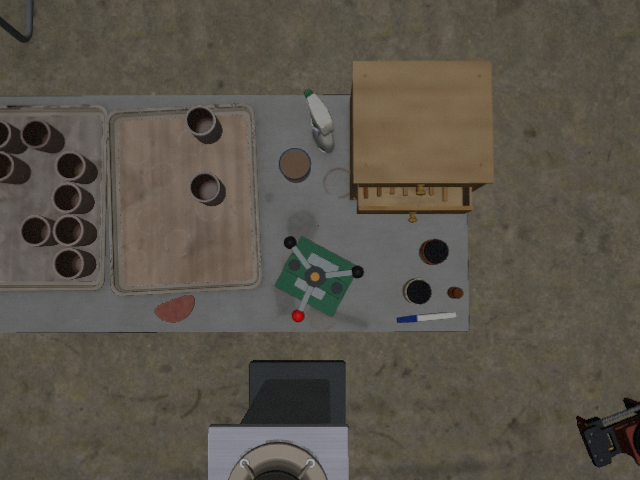

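The scene view shows the press at (345,290) with the red ball at (358,286). In the top view the hub nut is at about (315,277), the red ball at (298,316), and the black balls at (290,242) and (358,271). The cabinet and its drawer stand beyond and to the right. Next I'll measure these points.

```bash
cat > h.py <<'E'
import numpy as np,cv2
from cell import r
from scipy.spatial.transform import Rotation as R
def ray(n,uv):
    m=r.camera_model(n);K=np.array([[m['fx'],0,m['cx']],[0,m['fy'],m['cy']],[0,0,1]])
    p=cv2.undistortPoints(np.array([[uv]],float),K,m['distortion'])[0,0]
    return m['origin'],R.from_rotvec(m['attitude']).apply([p[0],p[1],1])
def onz(n,uv,z):
    o,d=ray(n,uv);return o+d*(z-o[2])/d[2]
def tri(u1,u2):
    o1,d1=ray('scene',u1);o2,d2=ray('top',u2)
    A=np.stack([d1,-d2],1);t=np.linalg.lstsq(A,o2-o1,rcond=None)[0]
    a,b=o1+t[0]*d1,o2+t[1]*d2;return (a+b)/2,np.linalg.norm(a-b)
def red(im,box):
    h=cv2.cvtColor(im,cv2.COLOR_RGB2HSV);x0,y0,x1,y1=box
    m=((h[...,0]<6)|(h[...,0]>174))&(h[...,1]>190)&(h[...,2]>90)
    k=np.zeros_like(m);k[y0:y1,x0:x1]=1;m&=k
    v,u=np.nonzero(m);return (u.mean(),v.mean()),len(u)
E
python3 - <<'E'
from h import *
s=cv2.imread('pics/scene0.png')[:,:,::-1];t=cv2.imread('pics/top0.png')[:,:,::-1]
a,na=red(s,(280,200,420,330));b,nb=red(t,(260,220,380,340));print(a,na,b,nb)
print('tri',tri(a,b),'plane',onz('top',b,170),onz('scene',a,170))
# nut (yellow-ish) and black balls in top
h=cv2.cvtColor(t,cv2.COLOR_RGB2HSV)
m=(h[...,0]>10)&(h[...,0]<28)&(h[...,1]>130)&(h[...,2]>110);m[:, :300]=0;m[:,330:]=0;m[:260]=0;m[295:]=0
v,u=np.nonzero(m);c=(u.mean(),v.mean());print('nut',c,len(u));hub=onz('top',c,193);print(hub)
for x,y in((290,242),(358,272)):
    k=t[y-12:y+12,x-12:x+12].max(2)<45;v,u=np.nonzero(k);q=(u.mean()+x-12,v.mean()+y-12);p=onz('top',q,170);print(q,len(u),p,np.hypot(*(p-hub)[:2]),np.degrees(np.arctan2(*(p-hub)[1::-1])))
p=onz('top',b,170);print(np.hypot(*(p-hub)[:2]),np.degrees(np.arctan2(*(p-hub)[1::-1])))
# cabinet top corners, drawer
for a,b in (((330,236-80),(357,184)),((275,122),(353,62)),((428,124),(491,183))):pass
print('cab',tri((332,157),(357,184)),tri((428,124),(491,183)),tri((370,89),(491,62)))
for q in ((358,212),(470,210)):print('drawer z150',onz('top',q,150),onz('top',q,200))
print(R.from_rotvec(r.get_obs()['eef_rot']).as_matrix().round(3))
cv2.imwrite('pics/c0.png',cv2.resize(cv2.imread('pics/scene0.png')[130:350,240:520],None,fx=2.8,fy=2.7,interpolation=cv2.INTER_CUBIC)[:600,:800])
cv2.imwrite('pics/c1.png',cv2.resize(cv2.imread('pics/top0.png')[200:350,260:460],None,fx=4,fy=4,interpolation=cv2.INTER_CUBIC))
E
```

```text
(np.float64(358.125), np.float64(285.70625)) 160 (np.float64(297.5), np.float64(315.72222222222223)) 108
tri (array([413.93354258, -54.81030596, 170.05571024]), np.float64(1.5576272469534642)) plane [414.42253563 -54.20453352 170.        ] [413.4856161  -55.45049844 170.        ]
nut (np.float64(314.5689655172414), np.float64(276.3448275862069)) 58
[492.71494819 -88.87860411 193.        ]
(np.float64(289.65811965811963), np.float64(241.9145299145299)) 117 [561.77395214 -38.45562283 170.        ] 85.50802925337955 36.1348065807079
(np.float64(357.1186440677966), np.float64(271.52542372881356)) 118 [ 501.96500361 -173.55713121  170.        ] 85.18225447298478 -83.7658809639413
85.62705784640154 156.11244991709145
cab (array([ 667.66364941, -169.51046284,  242.02790072]), np.float64(2.535289779612851)) (array([ 668.4870181 , -419.92587817,  250.14399999]), np.float64(5.075091436430157)) (array([ 899.77475352, -430.02870586,  245.58242032]), np.float64(4.12818675341725))
drawer z150 [ 623.9381802  -177.23525564  150.        ] [ 618.3735792  -174.42942192  200.        ]
drawer z150 [ 627.36343414 -407.23869078  150.        ] [ 621.64801373 -394.30543818  200.        ]
[[ 0.346 -0.001  0.938]
 [-0.938  0.001  0.346]
 [-0.002 -1.    -0.   ]]
```

View pics/c0.png

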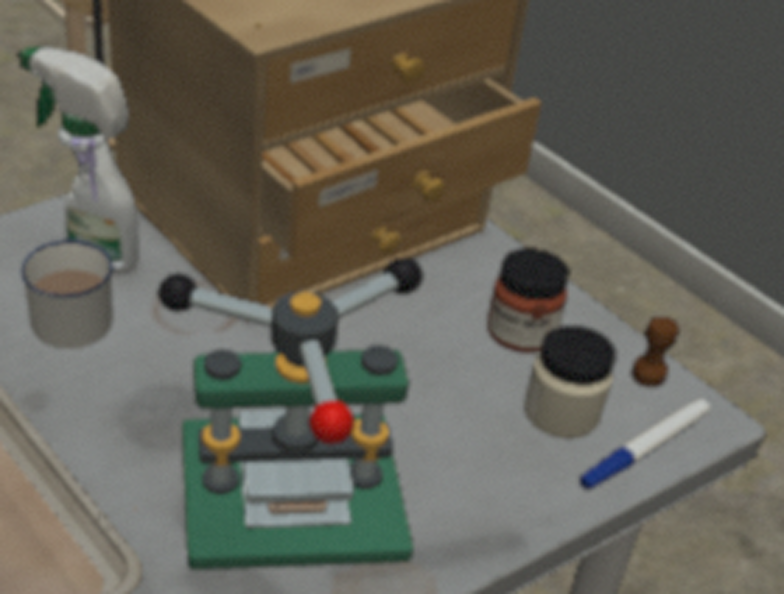

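View pics/c1.png

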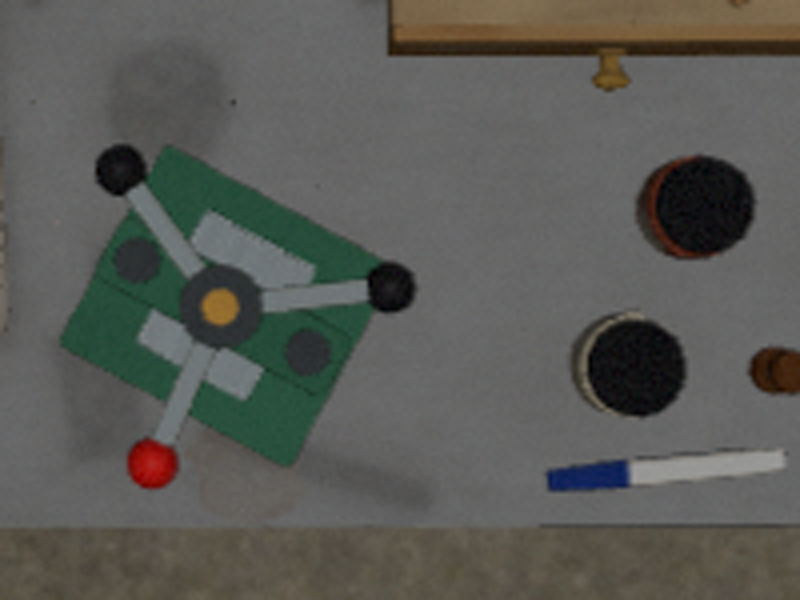

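The fit is good: all three balls lie at 85 mm radius, the red ball triangulates to z=170, and the spokes are 120° apart. The hub is at (493,-89) and the spokes point at 156, 36 and -84° in the world. I'll shut the jaws and move above the gap next to the -84° spoke.

```bash
python3 -m jog '[{"linear":[40,70,18],"turn":[0,0,0.14],"jaw":0},{"linear":[65,115,18],"turn":[0,0,0.28],"jaw":0},{"linear":[90,155,18],"turn":[0,0,0.42],"jaw":0},{"linear":[110,195,18],"turn":[0,0,0.56],"jaw":0},{"linear":[130,235,18],"turn":[0,0,0.7],"jaw":0},{"linear":[155,275,18],"turn":[0,0,0.84],"jaw":0},{"linear":[180,315,18],"turn":[0,0,0.98],"jaw":0},{"linear":[205,355,18],"turn":[0,0,1.05],"jaw":0},{"linear":[230,400,18],"turn":[0,0,1.05],"jaw":0},{"linear":[255,440,18],"turn":[0,0,1.05],"jaw":0}]' 10; python3 -c "
from h import *
o=r.get_obs();print(o['clock'],o['joints'],o['eef_pos'],o['grip_width']);print(R.from_rotvec(o['eef_rot']).as_matrix().round(2))"
```

```text
clock: 1.1
eef_pos: [483.8, -200.0, 240.6]
eef_rot: [-1.567, 0.132, -0.131]
wrist_force: [-0.3, -0.3, 0.5]
grip_width: 11.2
1.1 [ 0.62218356  0.23925087 -0.40829593  1.87183624  0.10879961  1.05240012
  0.0029769 ] [ 483.84604047 -200.04341157  240.55888767] 11.171588012623754
[[ 0.99 -0.    0.17]
 [-0.17 -0.    0.99]
 [-0.   -1.   -0.  ]]
```

```bash
python3 -m jog '[{"linear":[20,35,0],"turn":[0,0,0],"jaw":0},{"linear":[36,66,0],"turn":[0,0,0],"jaw":0},{"linear":[36,66,0],"turn":[0,0,0],"jaw":0},{"linear":[36,66,0],"turn":[0,0,0],"jaw":0}]'; python3 -c "
from h import *
for n in ('scene','top'): cv2.imwrite(f'pics/{n}1.png',r.read_camera(n)[:,:,::-1])"
```

```text
clock: 1.5
eef_pos: [519.5, -135.3, 240.3]
eef_rot: [-1.567, 0.13, -0.129]
wrist_force: [0.2, -0.2, 0.4]
grip_width: 0.6
```

View pics/scene1.png

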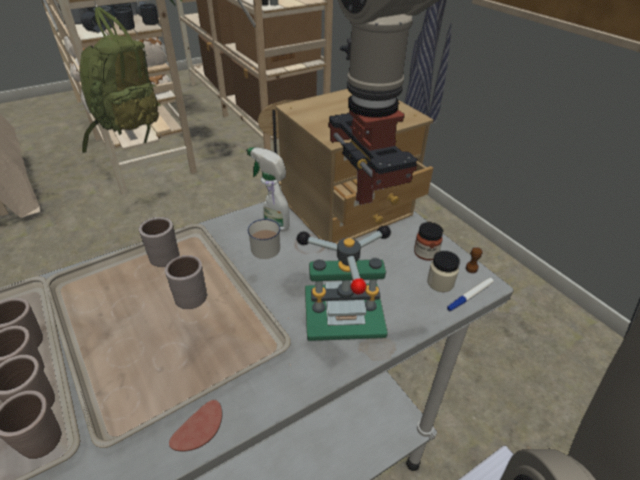

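View pics/top1.png

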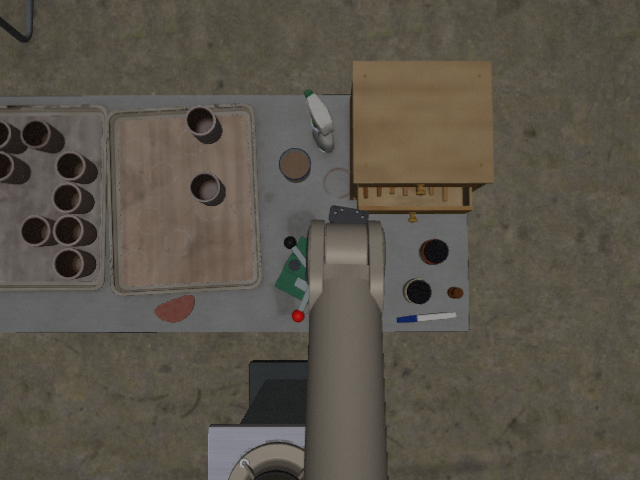

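The scene view shows the tool above the gap behind the hub, with the wheel unmoved. The red ball is at (358,286) in scene and (298,316) in top, visible in both views. I'll go straight down to z≈158.

```bash
python3 -m jog '[{"linear":[0,0,-25],"turn":[0,0,0],"jaw":0},{"linear":[0,0,-50],"turn":[0,0,0],"jaw":0},{"linear":[0,0,-70],"turn":[0,0,0],"jaw":0},{"linear":[0,0,-83],"turn":[0,0,0],"jaw":0},{"linear":[0,0,-83],"turn":[0,0,0],"jaw":0},{"linear":[0,0,-83],"turn":[0,0,0],"jaw":0}]'; python3 -c "
from h import *
cv2.imwrite(f'pics/scene2.png',r.read_camera('scene')[130:350,240:520,::-1])
cur=np.array([525,-127.])
C=np.array([493,-89.])
ph=-50
for k in range(1,40):
    a=np.radians(-50-10*k);print(k,-50-10*k,(C+50*np.array([np.cos(a),np.sin(a)])-cur).round())"
```

```text
clock: 2.2
eef_pos: [519.7, -136.5, 158.2]
eef_rot: [-1.567, 0.132, -0.132]
wrist_force: [-0.0, 0.1, -0.7]
grip_width: 0.6
1 -60 [-7. -5.]
2 -70 [-15.  -9.]
3 -80 [-23. -11.]
4 -90 [-32. -12.]
5 -100 [-41. -11.]
6 -110 [-49.  -9.]
7 -120 [-57.  -5.]
8 -130 [-64.  -0.]
9 -140 [-70.   6.]
10 -150 [-75.  13.]
11 -160 [-79.  21.]
12 -170 [-81.  29.]
13 -180 [-82.  38.]
14 -190 [-81.  47.]
15 -200 [-79.  55.]
16 -210 [-75.  63.]
17 -220 [-70.  70.]
18 -230 [-64.  76.]
19 -240 [-57.  81.]
20 -250 [-49.  85.]
21 -260 [-41.  87.]
22 -270 [-32.  88.]
23 -280 [-23.  87.]
24 -290 [-15.  85.]
25 -300 [-7. 81.]
26 -310 [ 0. 76.]
27 -320 [ 6. 70.]
28 -330 [11. 63.]
29 -340 [15. 55.]
30 -350 [17. 47.]
31 -360 [18. 38.]
32 -370 [17. 29.]
33 -380 [15. 21.]
34 -390 [11. 13.]
35 -400 [6. 6.]
36 -410 [ 0. -0.]
37 -420 [-7. -5.]
38 -430 [-15.  -9.]
39 -440 [-23. -11.]
```

View pics/scene2.png

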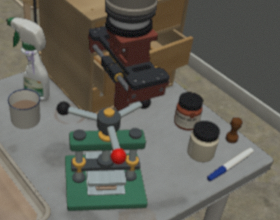

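The fingertips are in the gap at (519.7,-136.5,158) with no contact force, and the wheel is still where it was. I'll start the push.

```bash
python3 -m jog '[{"linear":[-5,1,0],"turn":[0,0,0],"jaw":0},{"linear":[-10,0,0],"turn":[0,0,0],"jaw":0},{"linear":[-18,-1,0],"turn":[0,0,0],"jaw":0},{"linear":[-27,-2,0],"turn":[0,0,0],"jaw":0},{"linear":[-36,-1,0],"turn":[0,0,0],"jaw":0},{"linear":[-44,0,0],"turn":[0,0,0],"jaw":0},{"linear":[-52,4,0],"turn":[0,0,0],"jaw":0},{"linear":[-59,9,0],"turn":[0,0,0],"jaw":0},{"linear":[-65,15,0],"turn":[0,0,0],"jaw":0},{"linear":[-70,22,0],"turn":[0,0,0],"jaw":0}]'; python3 -c "
from h import *
print(r.get_obs()['joints'])
for n in ('scene','top'): cv2.imwrite(f'pics/{n}3.png',r.read_camera(n)[100:350,220:520,::-1])
cv2.imwrite('pics/3.png',np.hstack([cv2.imread('pics/scene3.png'),cv2.imread('pics/top3.png')]))"
```

```text
clock: 3.25
eef_pos: [449.7, -115.2, 158.4]
eef_rot: [-1.568, 0.13, -0.134]
wrist_force: [4.0, -3.1, -0.1]
grip_width: 0.3
[ 0.51758647  0.24535223 -0.45710759  2.08542944  0.14702978  0.83789224
 -0.19448285]
```

View pics/3.png

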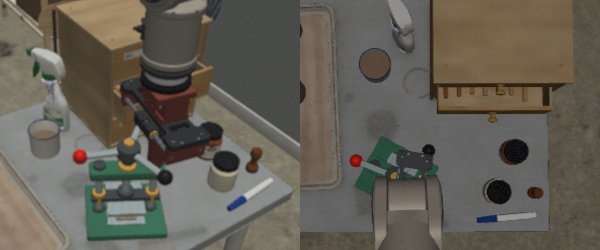

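The scene crop shows the red ball now at (80,157) and the pushed black ball at (165,177). The wheel is turning clockwise under about 5 N, so I'll continue.

```bash
python3 -m jog '[{"linear":[-4,8,0],"turn":[0,0,0],"jaw":0},{"linear":[-6,16,0],"turn":[0,0,0],"jaw":0},{"linear":[-7,25,0],"turn":[0,0,0],"jaw":0},{"linear":[-6,34,0],"turn":[0,0,0],"jaw":0},{"linear":[-4,42,0],"turn":[0,0,0],"jaw":0},{"linear":[0,50,0],"turn":[0,0,0],"jaw":0},{"linear":[5,57,0],"turn":[0,0,0],"jaw":0},{"linear":[11,63,0],"turn":[0,0,0],"jaw":0},{"linear":[18,68,0],"turn":[0,0,0],"jaw":0},{"linear":[26,72,0],"turn":[0,0,0],"jaw":0}]'; python3 -c "
from h import *
print(r.get_obs()['joints'])
for n in ('scene','top'): cv2.imwrite(f'pics/{n}4.png',r.read_camera(n)[100:350,220:520,::-1])
cv2.imwrite('pics/4.png',np.hstack([cv2.imread('pics/scene4.png'),cv2.imread('pics/top4.png')]))"
```

```text
clock: 4.35
eef_pos: [474.5, -41.8, 157.0]
eef_rot: [-1.568, 0.134, -0.129]
wrist_force: [-2.8, -2.6, -0.4]
grip_width: 0.7
[ 0.38628036  0.27560505 -0.49576293  2.0547801   0.17278825  0.85369217
 -0.37529877]
```

View pics/4.png

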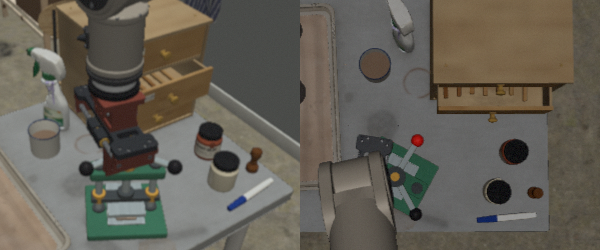

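In the top crop the red ball is at (417,140), near its far position. Both black balls are visible in the scene crop and nothing else has been disturbed. I'll continue along the circle.

```bash
python3 -m jog '[{"linear":[8,2,0],"turn":[0,0,0],"jaw":0},{"linear":[17,3,0],"turn":[0,0,0],"jaw":0},{"linear":[26,2,0],"turn":[0,0,0],"jaw":0},{"linear":[34,0,0],"turn":[0,0,0],"jaw":0},{"linear":[42,-4,0],"turn":[0,0,0],"jaw":0},{"linear":[49,-9,0],"turn":[0,0,0],"jaw":0},{"linear":[55,-15,0],"turn":[0,0,0],"jaw":0},{"linear":[60,-22,0],"turn":[0,0,0],"jaw":0},{"linear":[64,-30,0],"turn":[0,0,0],"jaw":0},{"linear":[66,-38,0],"turn":[0,0,0],"jaw":0}]'; python3 -c "
from h import *
print(r.get_obs()['joints'])
for n in ('scene','top'): cv2.imwrite(f'pics/{n}5.png',r.read_camera(n)[100:350,220:520,::-1])
cv2.imwrite('pics/5.png',np.hstack([cv2.imread('pics/scene5.png'),cv2.imread('pics/top5.png')]))"
```

```text
clock: 5.45
eef_pos: [542.3, -79.5, 157.7]
eef_rot: [-1.566, 0.13, -0.131]
wrist_force: [-2.3, 4.1, 0.2]
grip_width: 0.2
[ 0.40364277  0.38207348 -0.45976243  1.90030252  0.21043099  0.90577472
 -0.32425697]
```

View pics/5.png

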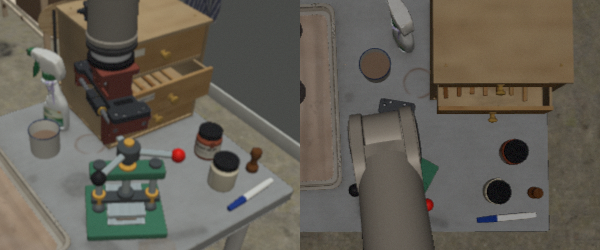

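```bash
cat >> h.py <<'E'
def ang(p): return np.degrees(np.arctan2(*(p[:2]-np.array([492.7,-88.9]))[::-1]))
def show():
    s=r.read_camera('scene');q,n=red(s,(270,180,430,330));p=onz('scene',q,170)
    print('red scene',np.round(q,2),n,p.round(1),'angle',ang(p).round(2),'rad',np.hypot(*(p[:2]-[492.7,-88.9])).round(1));return s
E
python3 - <<'E'
from h import *
q=(358.125,285.706);print('start',ang(onz('scene',q,170)));show()
E
```

```text
start 157.10742327565478
red scene [397.67 256.45] 116 [ 434.7 -153.4  170. ] angle -131.95 rad 86.7
```

The red ball measures -132°, with about 71° still to go. I'll push about 55° and then measure again.

```bash
python3 -m jog '[{"linear":[1,-9,0],"turn":[0,0,0],"jaw":0},{"linear":[0,-18,0],"turn":[0,0,0],"jaw":0},{"linear":[-2,-26,0],"turn":[0,0,0],"jaw":0},{"linear":[-6,-34,0],"turn":[0,0,0],"jaw":0},{"linear":[-11,-41,0],"turn":[0,0,0],"jaw":0},{"linear":[-14,-45,0],"turn":[0,0,0],"jaw":0},{"linear":[-14,-45,0],"turn":[0,0,0],"jaw":0}]'; python3 -c "
from h import *
s=show();t=r.read_camera('top')
cv2.imwrite('pics/6.png',np.hstack([x[100:350,220:520,::-1] for x in (s,t)]))
q,n=red(t,(260,220,380,340));print(q,n)"
```

```text
clock: 6.3
eef_pos: [528.2, -125.8, 158.3]
eef_rot: [-1.568, 0.13, -0.133]
wrist_force: [2.6, 1.3, 0.3]
grip_width: 0.8
red scene [372.82 282.43] 157 [407.2 -79.8 170. ] angle 173.94 rad 85.9
(np.float64(305.7692307692308), np.float64(319.11538461538464)) 26
```

View pics/6.png

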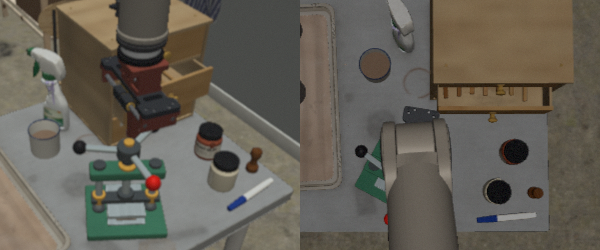

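The red ball is visible at scene (372.8,282.4), with 16.8° to go. I'll close in with small steps.

```bash
python3 -m jog '[{"linear":[-3,-2,0],"turn":[0,0,0],"jaw":0},{"linear":[-6,-4,0],"turn":[0,0,0],"jaw":0},{"linear":[-9,-6,0],"turn":[0,0,0],"jaw":0},{"linear":[-9,-6,0],"turn":[0,0,0],"jaw":0},{"linear":[-9,-6,0],"turn":[0,0,0],"jaw":0}]'; python3 -c "
from h import *
show();show()"
```

```text
clock: 6.9
eef_pos: [518.2, -131.2, 157.6]
eef_rot: [-1.567, 0.132, -0.131]
wrist_force: [1.4, 0.8, 1.3]
grip_width: 0.5
red scene [362.55 285.13] 159 [410.9 -62.2 170. ] angle 161.94 rad 86.0
red scene [362.59 285.14] 160 [410.8 -62.3 170. ] angle 161.97 rad 86.1
```

```bash
python3 -m jog '[{"linear":[-1.5,-0.5,0],"turn":[0,0,0],"jaw":0},{"linear":[-3.5,-1.5,0],"turn":[0,0,0],"jaw":0},{"linear":[-3.5,-1.5,0],"turn":[0,0,0],"jaw":0},{"linear":[-3.5,-1.5,0],"turn":[0,0,0],"jaw":0}]'; python3 -c "
from h import *
show();show()"
```

```text
clock: 7.4
eef_pos: [514.8, -132.3, 157.6]
eef_rot: [-1.567, 0.131, -0.131]
wrist_force: [2.2, 1.3, 1.4]
grip_width: 0.6
red scene [359.29 285.65] 156 [412.6 -57.1 170. ] angle 158.34 rad 86.1
red scene [359.23 285.59] 154 [412.8 -57.1 170. ] angle 158.3 rad 86.0
```

```bash
python3 -m jog '[{"linear":[-0.5,-0.2,0],"turn":[0,0,0],"jaw":0},{"linear":[-1,-0.4,0],"turn":[0,0,0],"jaw":0},{"linear":[-1,-0.4,0],"turn":[0,0,0],"jaw":0},{"linear":[-1,-0.4,0],"turn":[0,0,0],"jaw":0}]'; python3 -c "
from h import *
show();show()"
```

```text
clock: 7.9
eef_pos: [514.1, -132.5, 157.6]
eef_rot: [-1.567, 0.131, -0.131]
wrist_force: [2.0, 2.5, 0.4]
grip_width: 0.8
red scene [358.58 285.71] 157 [413.1 -56.1 170. ] angle 157.58 rad 86.1
red scene [358.52 285.68] 158 [413.2 -56.  170. ] angle 157.53 rad 86.0
```

Only 0.4° remains. I'll nudge once more, then back off from the spoke, lift, and move away to where both cameras can see.

```bash
python3 -m jog '[{"linear":[-0.4,-0.2,0],"turn":[0,0,0],"jaw":0},{"linear":[-0.4,-0.2,0],"turn":[0,0,0],"jaw":0},{"linear":[5,2,0],"turn":[0,0,0],"jaw":0},{"linear":[9,7,0],"turn":[0,0,0],"jaw":0},{"linear":[9,7,0],"turn":[0,0,0],"jaw":0},{"linear":[9,7,20],"turn":[0,0,0],"jaw":0},{"linear":[9,7,50],"turn":[0,0,0],"jaw":0},{"linear":[9,7,85],"turn":[0,0,0],"jaw":0},{"linear":[9,7,85],"turn":[0,0,0],"jaw":0},{"linear":[9,7,85],"turn":[0,0,0],"jaw":0}]'; python3 -c "
from h import *
show();show()"
```

```text
clock: 9.0
eef_pos: [523.2, -126.0, 243.1]
eef_rot: [-1.568, 0.131, -0.132]
wrist_force: [-0.4, 0.1, -1.1]
grip_width: 0.5
red scene [357.93 285.71] 155 [413.6 -55.2 170. ] angle 156.9 rad 86.0
red scene [357.98 285.77] 158 [413.5 -55.2 170. ] angle 156.94 rad 86.1
```

The angle is now 156.9° against 157.1° at the start. I'll retreat clear for a full check.

```bash
python3 -m jog '[{"linear":[-25,-40,0],"turn":[0,0,0],"jaw":0},{"linear":[-50,-80,0],"turn":[0,0,0],"jaw":0},{"linear":[-75,-120,0],"turn":[0,0,0],"jaw":0},{"linear":[-100,-165,0],"turn":[0,0,0],"jaw":0},{"linear":[-120,-205,0],"turn":[0,0,0],"jaw":0},{"linear":[-140,-245,0],"turn":[0,0,-0.14],"jaw":0},{"linear":[-160,-285,0],"turn":[0,0,-0.28],"jaw":0},{"linear":[-180,-325,0],"turn":[0,0,-0.42],"jaw":0},{"linear":[-180,-325,0],"turn":[0,0,-0.42],"jaw":0},{"linear":[-180,-325,0],"turn":[0,0,-0.42],"jaw":0}]'; python3 -c "
from h import *
s=show();t=r.read_camera('top');q,n=red(t,(260,220,380,340));print(q,n)
print('start top 297.5,315.72 108')
cv2.imwrite('pics/s7.png',s[:,:,::-1]);cv2.imwrite('pics/t7.png',t[:,:,::-1])
for a,b in(('scene0','s7'),('top0','t7')):
    A,B=(cv2.GaussianBlur(cv2.imread(f'pics/{x}.png'),(5,5),0) for x in(a,b))
    cv2.imwrite(f'pics/d_{b}.png',cv2.absdiff(A,B)*4)
cv2.imwrite('pics/d.png',cv2.resize(np.hstack([cv2.imread('pics/d_s7.png'),cv2.imread('pics/d_t7.png')]),(800,300)))"
```

```text
clock: 10.1
eef_pos: [341.9, -450.7, 241.1]
eef_rot: [-1.52, 0.463, -0.459]
wrist_force: [0.8, 0.3, 0.2]
grip_width: 0.6
red scene [357.92 285.74] 155 [413.6 -55.1 170. ] angle 156.89 rad 86.0
(np.float64(297.44954128440367), np.float64(315.73394495412845)) 109
start top 297.5,315.72 108
```

View pics/t7.png

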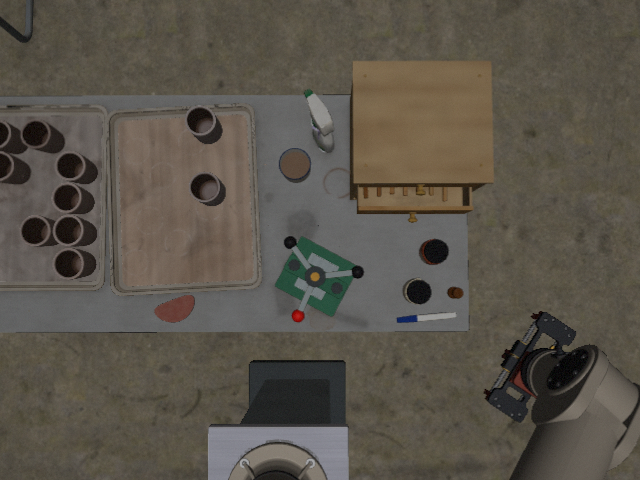

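View pics/d.png

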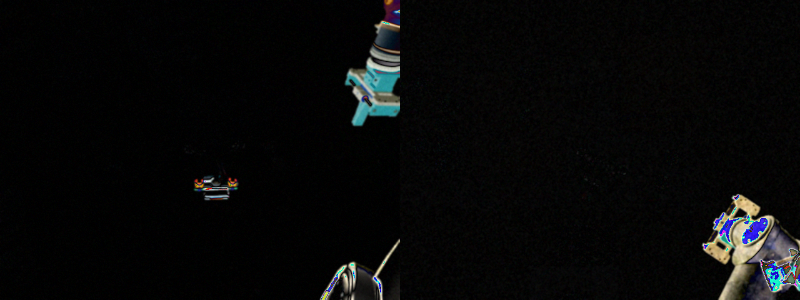

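View pics/s7.png

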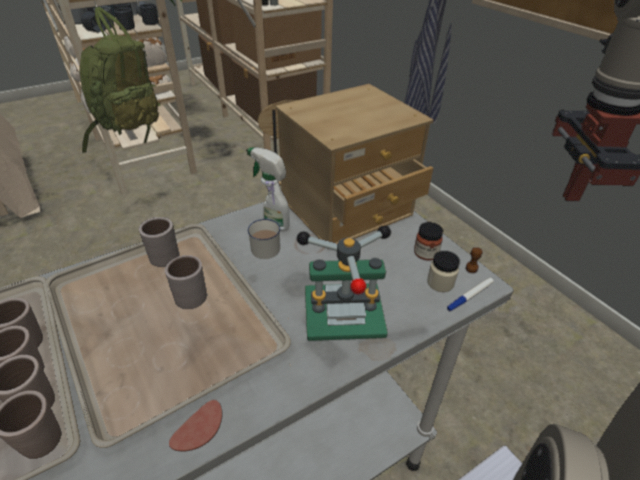

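The red ball is back at (297.4,315.7) in top and (357.9,285.7) in scene, both as at the start. The difference images show changes only at the pressing plate, which is lower, and at the arm. I'll hand the job in.

```bash
python3 -c "
from cell import r
print(r.close_job())"
```

```text
the job is handed in; nothing more can be done
None
```

I turned the hand wheel one full turn clockwise by pushing a black-ball spoke round with the shut fingertips. I then backed off, lifted clear, moved the arm away and handed the job in at about 10 s. No verdict was reported.

- **Wheel position:** the red ball ended within 0.2 px of where it started in both views, which is about 0.2° in the scene camera.
- **Plate and bench:** before/after pictures differ only at the pressing plate, which is lower, and at the arm. The loose objects show no movement.
- **Force:** the readings after each push showed about 5 N at most at the wrist.

None of the final checks failed. The only disagreement was early on: after the approach the tool stood about 11 mm short of the planned point. I corrected for it before touching the wheel.

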